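# Check a batch of resin prints in the bench caliper

## Robot

A 7-joint arm with a two-finger parallel gripper is mounted at the origin on the work surface. World frame = base frame: x ahead of the robot, y to its left, z up, the work surface at z = 0. Lengths are in m, angles in rad, forces in N, time in s.
With the tool pointing down it reaches from about 0.4 to 0.85 m from the base axis. Payload 4.5 kg.
Tool frame: the origin (TCP) lies at the very end of the fingers, on their centre line; the grasp point (between the pads) lies 19 mm behind it; z points along the fingers, y is the line along which they close (so a half turn about z gives the same grasp; the last joint's range is limited). The gripper opens to 85 mm and grips with 20 to 120 N. Pads are 22 mm wide; open, the fingers measure 114 mm over their backs; the gripper's body (76 mm by 85 mm) begins 54 mm behind the grasp point. The pads swing forward as they close: fully open they stand 13 mm farther back than shut.
Start: joints at [-1.236, 0.689, -0.195, 1.565, 0.157, 0.902, -0.215], TCP at [0.185, 0.597, 0.231] pointing down, gripper open.
Joint ranges: [-3.01, 3.01], [-0.46, 2.08], [-1.47, 1.51], [0.13, 2.56], [-1, 4.14], [0.04, 2.09], [-2.66, 2.66]. Speed limits (rad/s): [2.57, 2.57, 3.14, 3.14, 3.14, 3.14, 3.14].

## Interface

Orientations are given as a unit quaternion [w, x, y, z].
In Python, from workcell import * gives the robot as it stands.
- The arm moves only by the shell command python3 -m jog 'ROWS'. ROWS is JSON, one flat list of numbers, 7 for each row, row after row: the shift along the world's x, y, z each as a share of 50 mm, from -1 to 1, then the turn, a rotation vector about the world's x, y, z each as a share of 180 degrees, from -1 to 1, then the opening, from -1 (shut) to 1 (fully open). In form: [dx, dy, dz, rx, ry, rz, hand, dx, dy, dz, rx, ry, rz, hand, ...]. A call has 1 to 12 rows; each row shifts and turns the commanded pose from where the row before left it; what a row does not reach is not made up. A row lasts 1/8 s, in which the tool goes at most 62.5 mm and 10.7 degrees, less where a joint would pass 70% of its speed; a pose out of reach is approached as far as the arm can. A call with a number of a shift or a turn outside -1 to 1 is refused whole. A call with a gripper value outside its range is refused whole. The fingers move at their own pace and stop on an object; the grip force is fixed at half the most. Time passes only in rows, so rows that do not move let the fingers close. It gives the time, the measured TCP pose, the force, the opening and the grip force at its end, in the units of the state.
- observe(): the state, without advancing time (a new reading comes with each control period).
- camera(name): name is "side" or "top" or "wrist"; returns a dict with "pixels" (384x512x3 uint8, red, green, blue), "depth" (384x512 float32, m along the optical axis (not along the pixel's ray), 0 where there is no reading), "mtx" (3x3 intrinsics, pixels), "R" (3x3) and "t" (3): a world point X has camera coordinates R X + t. Camera axes: x right, y down, z forward; pixel columns grow to the right and rows downward; lengths in m; the calibration is good to about 2 mm. A picture is of the moment at which its call begins.
- close_job(): hands the job in; it is judged then, once.
The state is a dict: "t": time; "joint_pos": joint angles; "dq": joint speeds; "joint_torque": joint torques, N m; "tool_pos": TCP position; "tcp_rot": TCP orientation; "force": force on the tool from outside, world axes, zero at the start; "torque": the same for the moment, N m; "grip_width": finger opening in m; "grip_force": force on a finger pad.
Only numpy, scipy, OpenCV 4.12 (cv2) and the standard library are available. Lean on these libraries where they do the work, as an engineer would, in place of code of your own. Each camera call takes 0.05 s, during which the arm holds its last target. There are 200 camera calls.

## Task

Check every loose grey print on the mat in the bench caliper, one at a time, the longest first: stand it flat between the jaws so that its width is measured, let go of it, gently slide the carriage by its post until the sprung measuring face is pushed back a few millimetres against the print (held so for a second), open the jaws again and stand the print upright on the floor of the white tray. Then turn the tally dial to the number of prints you checked and slide the empty jaws fully shut. Leave the spray bottle, the scraper and the jar alone.

Things in the scene. Friction and masses are not known exactly. Their poses are not given: they have to be found in the camera images.
- caliper: bench caliper: grey plate 300 (x) x 100 x 12 mm, x = sliding (opening) direction. Origin: on the table, 10 mm to -x of the plate's middle. Prints stand on the plate's top (z = 12 mm) in the gap between the fixed steel anvil (60 mm wide in y, its face at x = -85 mm, looking to +x) and the moving face, centred on y = 0. All but the post stays below z = 35 mm
- carriage (a joint): position (m) of the sliding carriage, a 60 mm wide aluminium block with a black post: 0 = jaws shut, 0.10 = fully open (towards the caliper's +x). Equals the gap between anvil and measuring face while that face is not pushed back. The slide has about 7 N of friction and stays where it is left
- post (a point): centre of the top of the carriage's post, an upright black rod, 24 mm in diameter and 54 mm tall, on the carriage block; 88 mm above the table and 65 mm to the caliper's +x side of the free measuring face. Axes as the caliper's: x is the sliding direction
- face_push (a joint): how far (m) the sprung measuring face (steel plate 50 mm wide, 15 to 33 mm above the table) is pushed back into the carriage: 0 = free, 0.012 = solid. The spring gives 2 N at the start of the push and 6.8 N at 12 mm. Carriage position plus this reading = width of the nipped print
- face: the sprung measuring face itself. Origin: at the middle of its front, on the level of the caliper plate's top; x is the sliding direction (opening)
- tray: white open tray 150 (x) x 250 (y) x 20 mm high, fixed, walls 5 mm, floor 5 mm. Origin: centre of its underside; z up
- tally_grip (a point): centre of the top of the dial's black grip bar, 60 mm long, 14 mm thick and 34 mm tall (its foot is a disc), 65 mm above the table. Its x axis runs along the bar towards the pointer end, which has a white line; z is up
- tally (a joint): angle (rad) of the tally dial: number k (0 to 6) is at k x 0.42 rad, with a detent there (about 0.1 N m to get out). Grows as the bar turns clockwise seen from above. Each number is a group of k white dots on the grey base; the pointer end of the bar points at the number
- dial_base: the dial's fixed round grey base, 132 mm in diameter and 20 mm high. Origin: centre of its underside; number 3 (three dots) lies towards its +x, number 0 (no dots) on its left, number 6 on its right
- slide_block: print: stepped slide block, 100 mm long (x), 36 mm wide (y), 50 mm high; the lower 28 mm is full length, the upper 22 mm is 56 mm long and 36 mm wide, in the middle. Same plain grey resin as the others. Origin: centre of the underside; z up. Absent in some starts.
- pillow_block: print: pillow block, 84 mm long (x), 46 mm wide (y), 50 mm high: a 22 mm high foot under a round body (diameter 48 mm, axis along y, 26 mm up, 46 mm wide) whose flat ends are the sides. Same plain grey resin as the others. Origin: centre of the underside; z up. Absent in some starts.
- pedestal: print: pedestal, 68 mm long (x), 30 mm wide (y), 52 mm high: a 24 mm high foot with a 28 x 28 mm square column in the middle. Same plain grey resin as the others. Origin: centre of the underside; z up. Absent in some starts.
- hub: print: hub, a 52 x 52 mm square foot, 24 mm high, with a round boss of 40 mm diameter on it, 48 mm high in all; either side counts as its width. Same plain grey resin as the others. Origin: centre of the underside; z up. Absent in some starts.
- spray_bottle: bystander: amber spray bottle 56 mm in diameter, 131 mm high. Origin: centre of its underside
- scraper: bystander: scraper with a yellow handle, 200 mm long, lying flat. Origin: below its middle
- resin_jar: bystander: jar 60 mm in diameter, 80 mm high. Origin: centre of its underside
Mind the look-alikes: they are no part of the job. Leave any blue, purple or yellow look-alike of the pillow_block alone.

How it is judged:
On the way, in this order (a step that is already met when the one before it is completed fails the run):
1. stepped slide block (the longest print): flat on the plate, let go, width square to the jaws, nipped by the face with over 2.8 N (the face pushed back 2 mm), for 0.5 s (contact force between face and slide_block above 2.8 N and contact force between the fingers and slide_block below 0.5 N and angle between the y axis of slide_block and the x axis of caliper, either way round below 0.15 rad and z of slide_block in the frame of caliper between 0.008 and 0.017 m and angle between slide_block's own z axis and vertical below 0.1 rad), for 0.5 s.
2. pillow block (84 mm long): flat on the plate, let go, width square to the jaws, nipped by the face with over 2.8 N (the face pushed back 2 mm), for 0.5 s (contact force between face and pillow_block above 2.8 N and contact force between the fingers and pillow_block below 0.5 N and angle between the y axis of pillow_block and the x axis of caliper, either way round below 0.15 rad and z of pillow_block in the frame of caliper between 0.008 and 0.017 m and angle between pillow_block's own z axis and vertical below 0.1 rad), for 0.5 s.
3. pedestal (68 mm long): flat on the plate, let go, width square to the jaws, nipped by the face with over 2.8 N (the face pushed back 2 mm), for 0.5 s (contact force between face and pedestal above 2.8 N and contact force between the fingers and pedestal below 0.5 N and angle between the y axis of pedestal and the x axis of caliper, either way round below 0.15 rad and z of pedestal in the frame of caliper between 0.008 and 0.017 m and angle between pedestal's own z axis and vertical below 0.1 rad), for 0.5 s.
4. hub (52 mm square): flat on the plate, let go, width square to the jaws, nipped by the face with over 2.8 N (the face pushed back 2 mm), for 0.5 s (contact force between face and hub above 2.8 N and contact force between the fingers and hub below 0.5 N and (angle between the y axis of hub and the x axis of caliper, either way round below 0.15 rad or angle between the x axis of hub and the x axis of caliper, either way round below 0.15 rad) and z of hub in the frame of caliper between 0.008 and 0.017 m and angle between hub's own z axis and vertical below 0.1 rad), for 0.5 s.
At the end, for the whole second after the job is handed in: Every print present stands upright and at rest on the tray's floor (its centre inside the walls); the tally dial is in the detent of the number of prints present (2 or 3; within 0.12 rad); the carriage is shut to within 6 mm (x of slide_block in the frame of tray between -0.07 and 0.07 m and y of slide_block in the frame of tray between -0.12 and 0.12 m and z of slide_block in the frame of tray between 0 and 0.011 m and angle between each of slide_block, pillow_block, pedestal, hub's own z axis and vertical below 0.12 rad and linear speed of each of slide_block, pillow_block, pedestal, hub below 0.02 m/s and x of pillow_block in the frame of tray between -0.07 and 0.07 m and y of pillow_block in the frame of tray between -0.12 and 0.12 m and z of pillow_block in the frame of tray between 0 and 0.011 m and x of pedestal in the frame of tray between -0.07 and 0.07 m and y of pedestal in the frame of tray between -0.12 and 0.12 m and z of pedestal in the frame of tray between 0 and 0.011 m and x of hub in the frame of tray between -0.07 and 0.07 m and y of hub in the frame of tray between -0.12 and 0.12 m and z of hub in the frame of tray between 0 and 0.011 m and (height (world z) of any of slide_block, pillow_block above -9 m or value of joint tally between 0.72 and 0.96 rad) and (height (world z) of any of slide_block, pedestal above -9 m or value of joint tally between 0.72 and 0.96 rad) and (height (world z) of any of slide_block, hub above -9 m or value of joint tally between 0.72 and 0.96 rad) and (height (world z) of any of pillow_block, pedestal above -9 m or value of joint tally between 0.72 and 0.96 rad) and (height (world z) of any of pillow_block, hub above -9 m or value of joint tally between 0.72 and 0.96 rad) and (height (world z) of any of pedestal, hub above -9 m or value of joint tally between 0.72 and 0.96 rad) and ((height (world z) of slide_block below -9 m and height (world z) of tray above -9 m) or (height (world z) of pillow_block below -9 m and height (world z) of tray above -9 m) or (height (world z) of pedestal below -9 m and height (world z) of tray above -9 m) or value of joint tally between 1.14 and 1.38 rad) and ((height (world z) of slide_block below -9 m and height (world z) of tray above -9 m) or (height (world z) of pillow_block below -9 m and height (world z) of tray above -9 m) or (height (world z) of hub below -9 m and height (world z) of tray above -9 m) or value of joint tally between 1.14 and 1.38 rad) and ((height (world z) of slide_block below -9 m and height (world z) of tray above -9 m) or (height (world z) of pedestal below -9 m and height (world z) of tray above -9 m) or (height (world z) of hub below -9 m and height (world z) of tray above -9 m) or value of joint tally between 1.14 and 1.38 rad) and ((height (world z) of pillow_block below -9 m and height (world z) of tray above -9 m) or (height (world z) of pedestal below -9 m and height (world z) of tray above -9 m) or (height (world z) of hub below -9 m and height (world z) of tray above -9 m) or value of joint tally between 1.14 and 1.38 rad) and value of joint carriage below 0.006 m); the robot touches nothing.
It fails at once if the spray bottle, scraper or jar is moved by more than 30 mm (distance of any of spray_bottle, scraper, resin_jar from where it was at the start of the episode above 0.03 m).
It fails at once if the measuring face squeezes a print with more than 30 N (contact force between face and slide_block above 30 N or contact force between face and pillow_block above 30 N or contact force between face and pedestal above 30 N or contact force between face and hub above 30 N).
Of slide_block, pillow_block, pedestal, hub only 2 to 3 are there at a start; the rules pass over those that are not, and their reading is None.
At some moment in a run one of slide_block, pillow_block, pedestal, hub may be knocked a few centimetres aside while the robot is not near it.
It also fails if it takes over 210 s, if anything falls off the work surface, if the arm or the gripper's body presses on something with over 40 N, if the wrist force passes 120 N, or if a joint passes its speed limit or range.

## Working session

There is one attempt and no reset: what is moved stays moved. The work goes in short steps, Python scripts to look and compute and a shell command to move; the robot and the scene stay as the last step left them, time stands still between calls to the robot, and variables do not carry over. Pictures are saved under pics/ and viewed, at most 14 in all, crops included, and the job is handed in when it is done.

```bash
mkdir -p pics; ls; python3 - <<'E'
from workcell import *
import cv2,numpy as np
s=observe();print({k:np.round(v,3) for k,v in s.items()})
for n in("top","side"):
    c=camera(n);cv2.imwrite(f"pics/{n}0.png",c["pixels"][:,:,::-1]);print(n,c["mtx"],c["R"],c["t"])
    np.savez(f"{n}0.npz",**c)
E
```

```text
pics
{'t': np.float64(0.0), 'joint_pos': array([-1.236,  0.69 , -0.195,  1.566,  0.157,  0.903, -0.215]), 'dq': array([-0.001, -0.   , -0.001, -0.002,  0.   , -0.   , -0.   ]), 'joint_torque': array([-0.0000e+00, -5.3961e+01, -1.2670e+00, -1.5855e+01,  9.0000e-03,
        9.0000e-03,  0.0000e+00]), 'tool_pos': array([0.185, 0.596, 0.23 ]), 'tcp_rot': array([-0.   ,  0.15 ,  0.989, -0.001]), 'force': array([-0.091,  0.508,  1.077]), 'torque': array([ 0.026,  0.019, -0.034]), 'grip_force': np.float64(0.0), 'grip_width': np.float64(0.085)}
top [[406.88340119   0.         261.18695244]
 [  0.         406.88340119 185.7030563 ]
 [  0.           0.           1.        ]] [[-0.01674001 -0.99985263  0.00380535]
 [-0.97875985  0.01560888 -0.20441506]
 [ 0.20432554 -0.00714643 -0.97887691]] [0.00822563 0.6225482  1.32210091]
side [[476.83292025   0.         256.50267799]
 [  0.         476.83292025 194.09945164]
 [  0.           0.           1.        ]] [[ 0.97051849 -0.24096268 -0.00555396]
 [-0.15300272 -0.59811268 -0.78667108]
 [ 0.18623648  0.7643286  -0.61734736]] [-0.59356901  0.17385091  1.24823368]
```

View pics/top0.png

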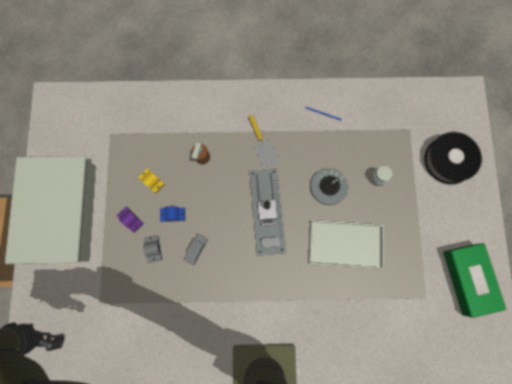

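View pics/side0.png

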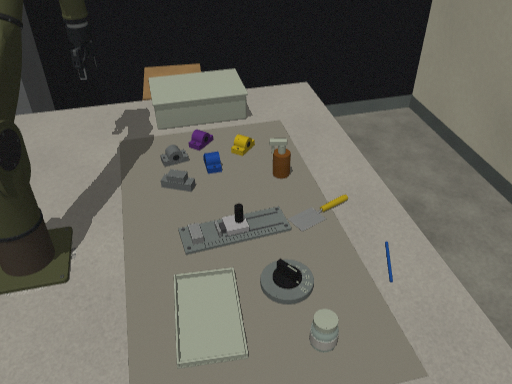

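Top view: grey prints at (152,248) and (195,248). Look-alikes are purple (130,219), blue (172,214) and yellow (151,180). The caliper is at (267,212), the dial at (329,186) and the tray at (345,244). I'll enlarge the crops and measure with the depth data.

```bash
cat > h.py <<'E'
from workcell import *
import cv2,numpy as np
def cloud(c):
    d=c["depth"];v,u=np.mgrid[:d.shape[0],:d.shape[1]]
    K=c["mtx"];P=np.stack([(u-K[0,2])/K[0,0]*d,(v-K[1,2])/K[1,1]*d,d],-1)
    return (P-c["t"])@c["R"]   # R^T(P-t)
def proj(c,X):
    p=c["R"]@np.array(X)+c["t"];q=c["mtx"]@p;return q[:2]/q[2]
def ray(c,uv,z):
    d=c["R"].T@np.linalg.solve(c["mtx"],[uv[0],uv[1],1]);o=-c["R"].T@c["t"]
    return o+d*(z-o[2])/d[2]
def blobs(c,zlo,zhi,box,amin=15):
    "rects of points with height in range; box=(x0,x1,y0,y1)"
    W=cloud(c);px=c["pixels"].astype(int)
    m=(W[...,2]>zlo)&(W[...,2]<zhi)&(W[...,0]>box[0])&(W[...,0]<box[1])&(W[...,1]>box[2])&(W[...,1]<box[3])&(c["depth"]>0)
    n,L=cv2.connectedComponents(m.astype(np.uint8),connectivity=8)
    for i in range(1,n):
        k=L==i
        if k.sum()<amin: continue
        P=W[k];r=cv2.minAreaRect((P[:,:2]*1000).astype(np.float32))
        v,u=np.nonzero(k)
        print("px",u.mean().round(),v.mean().round(),"n",k.sum(),"rect mm",np.round(r[0],1),np.round(r[1],1),"ang",round(r[2],1),"z",np.round(np.percentile(P[:,2],[5,50,98])*1000),"rgb",px[k].mean(0).round())
def st():
    s=observe();R=s["tcp_rot"];print("t",round(float(s["t"]),2),"pos",np.round(s["tool_pos"],4),"q",np.round(R,3),"F",np.round(s["force"],1),"w",round(float(s["grip_width"]),4),"gf",round(float(s["grip_force"]),1),"yawy",round(float(np.degrees(yaw(R))),2),"j7",np.round(s["joint_pos"],2))
def yaw(q):
    from scipy.spatial.transform import Rotation as Ro
    y=Ro.from_quat([q[1],q[2],q[3],q[0]]).as_matrix()[:,1];return np.arctan2(y[1],y[0])
E
python3 - <<'E'
from h import *
a=dict(np.load("top0.npz"));b=dict(np.load("side0.npz"))
print("top");blobs(a,.012,.2,(.3,.95,-.45,.45))
print("hi");blobs(a,.038,.2,(.3,.95,-.45,.45),8)
print("side");blobs(b,.012,.2,(.3,.95,-.45,.45))
print("hi");blobs(b,.038,.2,(.3,.95,-.45,.45),8)
W=cloud(a);print(W[300,350],W[150,300])
A=cv2.resize(a["pixels"][195:275,110:310,::-1],None,fx=3.9,fy=3.9,interpolation=2)
B=cv2.resize(b["pixels"][120:310,140:330,::-1],None,fx=3.1,fy=3.1,interpolation=2)
cv2.imwrite("pics/a1.png",A);cv2.imwrite("pics/b1.png",B)
E
```

```text
top
px 255.0 127.0 n 126 rect mm [850.9  14.9] [100.9  19. ] ang 20.8 z [14. 19. 24.] rgb [170. 148.  66.]
px 200.0 153.0 n 303 rect mm [738.9 205.4] [60.2 55.8] ang 19.5 z [ 28.  87. 135.] rgb [124. 108.  89.]
px 381.0 175.0 n 325 rect mm [ 654.7 -418.4] [54.6 58.8] ang 3.6 z [22. 78. 87.] rgb [147. 151. 138.]
px 151.0 180.0 n 312 rect mm [658.7 384.9] [85.6 45.3] ang 46.8 z [19. 38. 55.] rgb [181. 155.  49.]
px 267.0 213.0 n 1794 rect mm [544.1 -21.7] [298.7  99.7] ang 4.5 z [12. 16. 85.] rgb [129. 131. 129.]
px 329.0 186.0 n 1081 rect mm [ 628.2 -241.2] [128.2 129.3] ang 86.0 z [17. 23. 68.] rgb [ 99. 103.  99.]
px 172.0 213.0 n 356 rect mm [537.6 308. ] [46.9 85.1] ang 0.8 z [19. 36. 55.] rgb [ 55.  77. 137.]
px 134.0 222.0 n 186 rect mm [513.4 443.8] [58.2 46.3] ang 45.4 z [17. 29. 54.] rgb [ 94.  60. 113.]
px 348.0 244.0 n 400 rect mm [ 424.9 -291.6] [251.  150.2] ang 85.3 z [14. 20. 27.] rgb [158. 159. 145.]
px 152.0 248.0 n 378 rect mm [420.1 370.6] [84.2 47.6] ang 10.4 z [19. 37. 54.] rgb [104. 105. 104.]
px 195.0 249.0 n 361 rect mm [415.1 223.8] [37.  99.6] ang 62.5 z [23.
[... 2428 characters left out ...]
84. 132.] rgb [99. 82. 59.]
px 173.0 150.0 n 122 rect mm [417.9 368.8] [42.6 55. ] ang 12.2 z [39. 46. 52.] rgb [85. 88. 86.]
px 212.0 156.0 n 116 rect mm [536.2 302.6] [45.7 39.7] ang 0.8 z [39. 46. 54.] rgb [ 32.  67. 133.]
px 177.0 175.0 n 184 rect mm [413.2 222.2] [39.1 56.8] ang 61.4 z [40. 49. 53.] rgb [87. 90. 88.]
px 238.0 213.0 n 149 rect mm [556.6 -23.9] [23.8 21.6] ang 16.5 z [41. 72. 90.] rgb [26. 25. 25.]
px 287.0 270.0 n 271 rect mm [ 627.4 -243.5] [16.3 60.2] ang 30.1 z [39. 60. 68.] rgb [29. 29. 28.]
px 324.0 326.0 n 775 rect mm [ 655.5 -422.8] [56.  56.6] ang 17.1 z [42. 78. 82.] rgb [132. 138. 125.]
[ 0.23777679 -0.29421841  0.00564121] [ 0.7645894  -0.14512921  0.00600774]
```

View pics/a1.png

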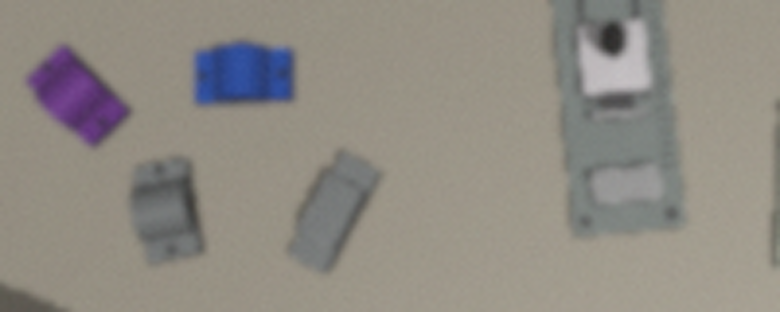

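View pics/b1.png

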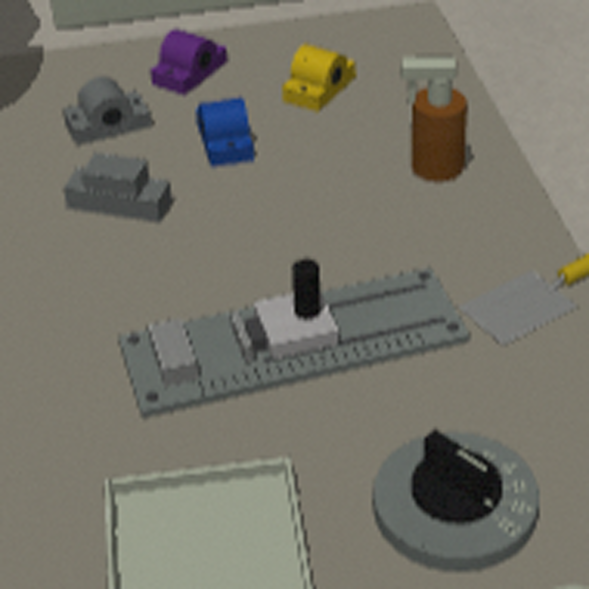

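The enlarged crops settle which parts to use. The stepped grey block at crop (335,210), top pixel (195,249), is the slide block at 37 x 100 mm. The grey round-bodied one at crop (168,210), top pixel (152,248), is the pillow block at 84 x 47 mm. The blue, purple and yellow ones are look-alikes. So there are two prints, and the slide block goes first.

```bash
python3 -m jog '[0.573,-0.935,0,0,0,-0.0071,1, 0.573,-0.935,0,0,0,-0.0071,1, 0.573,-0.935,0,0,0,-0.0071,1, 0.573,-0.935,0,0,0,-0.0071,1, 0.573,-0.935,0,0,0,-0.0071,1, 0.573,-0.935,0,0,0,-0.0071,1, 0.573,-0.935,0,0,0,-0.0071,1, 0.573,-0.935,0,0,0,-0.0071,1, 0,0,-0.4,0,0,0,1, 0,0,0,0,0,0,1]'
python3 - <<'E'
from h import *
st();w=camera("wrist");cv2.imwrite("pics/w1.png",w["pixels"][:,:,::-1])
print(-w["R"].T@w["t"]);blobs(w,.012,.07,(.3,.6,.1,.45),200);blobs(w,.038,.07,(.3,.6,.1,.45),200)
E
```

```text
t: 1.35
tool_pos: [0.4137, 0.2219, 0.2104]
tcp_rot: [-0.001, 0.238, 0.971, -0.001]
force: [-0.3, -0.1, 0.8]
grip_width: 0.085
grip_force: 0.0
t 1.35 pos [0.4137 0.2219 0.2104] q [-0.001  0.238  0.971 -0.001] F [-0.3 -0.1  0.8] w 0.085 gf 0.0 yawy 62.48 j7 [-0.47  0.53 -0.19  2.04  0.17  0.59  0.32]
[0.34799204 0.25742525 0.35214295]
px 373.0 115.0 n 3563 rect mm [419.9 374.1] [84.3 47.7] ang 10.6 z [20. 37. 50.] rgb [105. 109. 110.]
px 257.0 170.0 n 2577 rect mm [415.3 227.1] [ 35.8 100. ] ang 61.8 z [26. 48. 50.] rgb [ 98. 101. 102.]
px 453.0 162.0 n 1716 rect mm [511.1 445.9] [53.1 46.4] ang 45.3 z [16. 27. 49.] rgb [ 92.  42. 125.]
px 360.0 225.0 n 2588 rect mm [537.7 310.7] [47.4 83.8] ang 1.0 z [18. 36. 50.] rgb [ 21.  46. 111.]
px 380.0 117.0 n 1722 rect mm [419.5 374.1] [41.4 47.5] ang 11.0 z [39. 47. 50.] rgb [111. 114. 116.]
px 257.0 176.0 n 1601 rect mm [415.  227.2] [35.8 55.5] ang 61.8 z [48. 49. 51.] rgb [101. 104. 106.]
px 469.0 173.0 n 567 rect mm [523.5 438.9] [44.6 22.1] ang 0.2 z [39. 45. 50.] rgb [110.  52. 148.]
px 364.0 231.0 n 1214 rect mm [537.8 310.9] [47.2 41.3] ang 1.6 z [39. 47. 50.] rgb [ 21.  48. 117.]
```

View pics/w1.png

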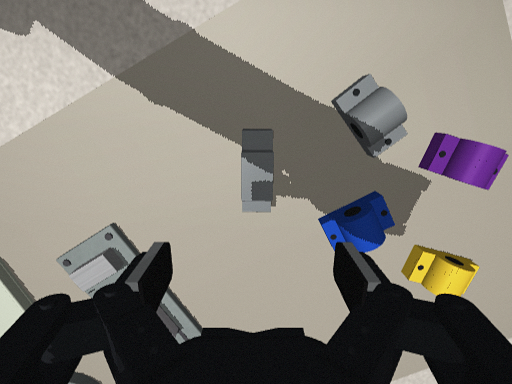

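The wrist view shows the slide block at (257,170) and the pillow block at (373,115). The three views agree to within a few mm, so I'll descend and grip.

```bash
python3 -m jog '[0.02,0.05,-0.9,0,0,0,1, 0,0,-0.9,0,0,0,1, 0,0,-0.9,0,0,0,1, 0,0,-0.6,0,0,0,1, 0,0,-0.32,0,0,0,1, 0,0,0,0,0,0,1, 0,0,0,0,0,0,-1, 0,0,0,0,0,0,-1, 0,0,0,0,0,0,-1, 0,0,0,0,0,0,-1, 0,0,0,0,0,0,-1]'; python3 -c "
from h import *
st()"
```

```text
t: 2.78
tool_pos: [0.4158, 0.2259, 0.0313]
tcp_rot: [0.001, 0.237, 0.971, 0.001]
force: [-0.6, -1.1, 7.5]
grip_width: 0.035
grip_force: 60.4
t 2.77 pos [0.4158 0.2259 0.0313] q [0.001 0.237 0.971 0.001] F [-0.6 -1.1  7.5] w 0.035 gf 60.4 yawy 62.53 j7 [-0.57  0.87 -0.04  2.16  0.28  0.11  0.22]
```

```bash
python3 -m jog '[0,0,0,0,0,0,1, 0,0,0,0,0,0,1, 0,0,0,0,0,0,1, 0,0,0.9,0,0,0,1, 0,0,0.9,0,0,0,1, 0.4,-0.7,0.8,0,0,-0.046,1, 0.4,-0.7,0,0,0,-0.046,1, 0.4,-0.7,0,0,0,-0.046,1, 0.4,-0.7,0,0,0,-0.046,1, 0.4,-0.7,0,0,0,-0.046,1, 0.4,-0.7,0,0,0,-0.046,1, 0.4,-0.7,0,0,0,-0.046,1]'; python3 -c "
from h import *
st()
w=camera('wrist');print(w['t']);blobs(w,.05,.1,(.45,.65,-.15,.1),30);blobs(w,.01,.045,(.4,.72,-.15,.1),300);blobs(w,.022,.045,(.4,.72,-.15,.1),100)"
```

```text
t: 4.28
tool_pos: [0.5556, -0.0207, 0.1601]
tcp_rot: [-0.0, 0.68, 0.733, -0.0]
force: [-0.3, -0.1, -0.8]
grip_width: 0.0853
grip_force: 0.0
t 4.28 pos [ 0.5556 -0.0207  0.1601] q [-0.     0.68   0.733 -0.   ] F [-0.3 -0.1 -0.8] w 0.0853 gf 0.0 yawy 4.31 j7 [-0.06  0.7   0.03  1.85 -0.04  0.59  0.07]
[-0.55261018 -0.07604387  0.29299992]
px 254.0 196.0 n 839 rect mm [557.4 -17.5] [22.8 22.8] ang 20.2 z [58. 86. 88.] rgb [22. 22. 23.]
px 243.0 175.0 n 22679 rect mm [544.8 -18.9] [298.   99.7] ang 4.6 z [10. 12. 34.] rgb [128. 133. 132.]
px 134.0 182.0 n 1984 rect mm [435.1 -27.6] [30.8 60.2] ang 4.4 z [26. 33. 35.] rgb [158. 158. 159.]
px 231.0 179.0 n 3608 rect mm [534.8 -19.5] [85.1 59.5] ang 4.9 z [27. 33. 35.] rgb [178. 176. 178.]
```

```bash
python3 -m jog '[0.04,0,-0.9,0,0,0,1, 0,0,-0.9,0,0,0,1, 0,0,-0.3,0,0,0,1, 0,0,0,0,0,0,-1, 0,0,0,0,0,0,-1, 0,0,0,0,0,0,-1, 0,0,0,0,0,0,-1, 0,0,0,0,0,0,-1, 0,0,0,0,0,0,-1]'; python3 -c "
from h import *
st()"
```

```text
t: 5.45
tool_pos: [0.5578, -0.0196, 0.0568]
tcp_rot: [0.001, 0.678, 0.735, 0.001]
force: [-2.0, -0.1, 6.8]
grip_width: 0.0228
grip_force: 58.5
t 5.45 pos [ 0.5578 -0.0196  0.0568] q [0.001 0.678 0.735 0.001] F [-2.  -0.1  6.8] w 0.0228 gf 58.5 yawy 4.58 j7 [-0.06  0.87  0.02  1.9  -0.04  0.37  0.07]
```

```bash
python3 -m jog '[0.25,0.02,0,0,0,0,-1, 0.25,0.02,0,0,0,0,-1, 0.25,0.02,0,0,0,0,-1, 0.25,0.02,0,0,0,0,-1, 0,0,0,0,0,0,-1]';  python3 -m jog '[0,0,0,0,0,0,1, 0,0,0,0,0,0,1, 0,0,0,0,0,0,1, 0,0,0.9,0,0,0,1, 0,0,0.9,0,0,0,1, 0,0,0.2,0,0,0,1, 0,0,0,0,0,0,1]'; python3 -c "
from h import *
st()
w=camera('wrist');blobs(w,.05,.1,(.45,.75,-.15,.1),30);blobs(w,.022,.045,(.4,.72,-.15,.1),100);w=camera('top');blobs(w,.022,.06,(.35,.5,.18,.45),50)"
```

```text
t: 6.08
tool_pos: [0.6069, -0.0157, 0.0568]
tcp_rot: [-0.0, 0.678, 0.735, -0.0]
force: [-3.9, 0.2, 7.2]
grip_width: 0.0226
grip_force: 59.3
t: 6.95
tool_pos: [0.6075, -0.0155, 0.1556]
tcp_rot: [0.0, 0.678, 0.735, 0.0]
force: [0.1, -0.6, -1.3]
grip_width: 0.0852
grip_force: 0.0
t 6.95 pos [ 0.6075 -0.0155  0.1556] q [0.    0.678 0.735 0.   ] F [ 0.1 -0.6 -1.3] w 0.0852 gf 0.0 yawy 4.58 j7 [-0.07  0.76  0.03  1.7  -0.04  0.68  0.06]
px 252.0 198.0 n 880 rect mm [607.  -13.6] [22.9 23.1] ang 78.0 z [57. 87. 88.] rgb [23. 23. 23.]
px 80.0 184.0 n 2172 rect mm [434.9 -27.6] [32.7 60.2] ang 3.8 z [25. 33. 35.] rgb [144. 144. 145.]
px 228.0 181.0 n 3701 rect mm [584.4 -15.6] [85.1 59.8] ang 4.4 z [27. 33. 35.] rgb [177. 175. 177.]
px 152.0 249.0 n 325 rect mm [419.5 370.9] [83.5 48.4] ang 12.1 z [23. 41. 55.] rgb [114. 116. 115.]
px 195.0 249.0 n 345 rect mm [415.1 224. ] [37.2 99.6] ang 62.5 z [26. 47. 55.] rgb [119. 121. 120.]
```

```bash
python3 -m jog '[-0.642,0.802,0,0,0,0.0536,1, -0.642,0.802,0,0,0,0.0536,1, -0.642,0.802,0,0,0,0.0536,1, -0.642,0.802,0,0,0,0.0536,1, -0.642,0.802,0,0,0,0.0536,1, -0.642,0.802,0,0,0,0.0536,1, 0,0,0,0,0,0,1, 0,0,-0.8,0,0,0,1, 0,0,-0.8,0,0,0,1, 0,0,-0.6,0,0,0,1, 0,0,-0.3,0,0,0,1]';python3 -m jog '[0,0,0,0,0,0,1, 0,0,0,0,0,0,-1, 0,0,0,0,0,0,-1, 0,0,0,0,0,0,-1, 0,0,0,0,0,0,-1, 0,0,0,0,0,0,-1]'; python3 -c "
from h import *
st()"
```

```text
t: 8.43
tool_pos: [0.4142, 0.2235, 0.0282]
tcp_rot: [-0.001, 0.239, 0.971, -0.002]
force: [0.3, 0.1, 1.0]
grip_width: 0.0852
grip_force: 0.0
t: 9.18
tool_pos: [0.4153, 0.2254, 0.0313]
tcp_rot: [0.001, 0.238, 0.971, 0.001]
force: [-0.3, 0.3, 6.2]
grip_width: 0.0348
grip_force: 59.6
t 9.18 pos [0.4153 0.2254 0.0313] q [0.001 0.238 0.971 0.001] F [-0.3  0.3  6.2] w 0.0348 gf 59.6 yawy 62.45 j7 [-0.57  0.87 -0.04  2.16  0.29  0.11  0.21]
```

```bash
python3 -m jog '[0,0,0.8,0,0,0,-1, 0,0,0.8,0,0,0,-1, 0.188,-0.84,0.4,0,0,-0.0537,-1, 0.188,-0.84,0,0,0,-0.0537,-1, 0.188,-0.84,0,0,0,-0.0537,-1, 0.188,-0.84,0,0,0,-0.0537,-1, 0.188,-0.84,0,0,0,-0.0537,-1, 0.188,-0.84,0,0,0,-0.0537,-1, 0,0,0,0,0,0,-1]'; python3 -c "
from h import *
st()
w=camera('wrist');cv2.imwrite('pics/w2.png',w['pixels'][:,:,::-1]);blobs(w,.022,.045,(.4,.72,-.15,.1),100)"
```

```text
t: 10.3
tool_pos: [0.4716, -0.0312, 0.1307]
tcp_rot: [0.001, 0.682, 0.731, -0.0]
force: [-0.4, 1.0, -1.1]
grip_width: 0.0344
grip_force: 60.7
t 10.3 pos [ 0.4716 -0.0312  0.1307] q [ 0.001  0.682  0.731 -0.   ] F [-0.4  1.  -1.1] w 0.0344 gf 60.7 yawy 4.02 j7 [-0.04  0.67  0.01  2.12 -0.01  0.35  0.05]
px 376.0 183.0 n 5128 rect mm [584.1 -15.6] [85.  59.9] ang 4.7 z [27. 33. 39.] rgb [177. 176. 178.]
px 207.0 184.0 n 1597 rect mm [431.  -27.7] [24.  60.2] ang 2.8 z [32. 33. 34.] rgb [201. 202. 203.]
```

View pics/w2.png

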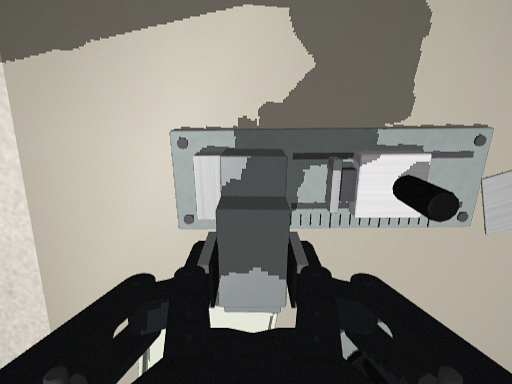

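The block is held square at (252,255), above the gap, with the anvil at (207,184) and the carriage at (376,183). Lowering it now.

```bash
python3 -m jog '[0.02,0.12,-0.7,0,0,0.0028,-1, 0,0,-0.6,0,0,0,-1, 0,0,-0.3,0,0,0,-1, 0,0,-0.14,0,0,0,-1, 0,0,0,0,0,0,-1]'; python3 -m jog '[0,0,0,0,0,0,1, 0,0,0,0,0,0,1, 0,0,0,0,0,0,1, 0,0,0.7,0,0,0,1, 0,0,0.8,0,0,0,1, 0,0,0.8,0,0,0,1, 0,0,0,0,0,0,1]';python3 -c "
from h import *
st()
w=camera('wrist');blobs(w,.037,.085,(.4,.55,-.15,.1),100);blobs(w,.053,.085,(.4,.55,-.15,.1),100)"
```

```text
t: 10.98
tool_pos: [0.4724, -0.0205, 0.0437]
tcp_rot: [0.0, 0.675, 0.737, 0.0]
force: [-0.1, -0.3, -0.8]
grip_width: 0.0344
grip_force: 61.1
t: 11.85
tool_pos: [0.474, -0.021, 0.1608]
tcp_rot: [0.002, 0.676, 0.737, 0.002]
force: [-0.2, -1.0, -1.2]
grip_width: 0.0856
grip_force: 0.0
t 11.85 pos [ 0.474  -0.021   0.1608] q [0.002 0.676 0.737 0.002] F [-0.2 -1.  -1.2] w 0.0856 gf 0.0 yawy 4.96 j7 [-0.06  0.62  0.01  2.09 -0.01  0.43  0.04]
px 250.0 183.0 n 3752 rect mm [472.8 -19.5] [35.7 99.8] ang 4.3 z [38. 61. 62.] rgb [109. 113. 114.]
px 250.0 190.0 n 2361 rect mm [472.8 -19.4] [35.8 56.4] ang 4.3 z [60. 61. 62.] rgb [124. 127. 129.]
```

```bash
python3 -m jog '[0.89,0.037,0,0,0,0,1, 0.89,0.037,0,0,0,0,1, 0.89,0.037,0,0,0,0,1, 0,0,0,0,0,0,1, 0,0,-0.9,0,0,0,1, 0,0,-0.9,0,0,0,1, 0,0,-0.3,0,0,0,1, 0,0,0,0,0,0,-1, 0,0,0,0,0,0,-1, 0,0,0,0,0,0,-1, 0,0,0,0,0,0,-1, 0,0,0,0,0,0,-1]'; python3 -m jog '[-0.15,-0.012,0,0,0,0,-1, -0.15,-0.012,0,0,0,0,-1, -0.15,-0.012,0,0,0,0,-1, -0.15,-0.012,0,0,0,0,-1, -0.1,-0.008,0,0,0,0,-1, -0.1,-0.008,0,0,0,0,-1, -0.07,-0.006,0,0,0,0,-1, -0.07,-0.006,0,0,0,0,-1, -0.07,-0.006,0,0,0,0,-1, -0.07,-0.006,0,0,0,0,-1, 0,0,0,0,0,0,-1]'
```

```text
t: 13.4
tool_pos: [0.6068, -0.0154, 0.0549]
tcp_rot: [0.001, 0.676, 0.737, 0.001]
force: [-0.6, -0.8, 6.5]
grip_width: 0.0225
grip_force: 58.5
t: 14.78
tool_pos: [0.5561, -0.0194, 0.0549]
tcp_rot: [0.003, 0.676, 0.737, 0.003]
force: [6.0, -0.3, 2.1]
grip_width: 0.0223
grip_force: 59.6
```

```bash
python3 -m jog '[-0.05,-0.004,0,0,0,0,-1, -0.05,-0.004,0,0,0,0,-1, -0.05,-0.004,0,0,0,0,-1, -0.04,-0.003,0,0,0,0,-1, -0.03,-0.003,0,0,0,0,-1, 0,0,0,0,0,0,-1, 0,0,0,0,0,0,-1]'; python3 -c "
from h import *
st()
w=camera('wrist');cv2.imwrite('pics/w3.png',w['pixels'][:,:,::-1]);blobs(w,.055,.085,(.4,.51,-.15,.1),100);blobs(w,.022,.036,(.4,.72,-.15,.1),100)"
```

```text
t: 15.65
tool_pos: [0.5471, -0.0201, 0.055]
tcp_rot: [0.005, 0.676, 0.737, 0.005]
force: [8.9, 0.8, -0.7]
grip_width: 0.0226
grip_force: 59.7
t 15.65 pos [ 0.5471 -0.0201  0.055 ] q [0.005 0.676 0.737 0.005] F [ 8.9  0.8 -0.7] w 0.0226 gf 59.7 yawy 4.99 j7 [-0.05  0.86  0.    1.94 -0.01  0.32  0.05]
px 105.0 235.0 n 6921 rect mm [467.2 -19.6] [37.3 57. ] ang 4.5 z [58. 61. 62.] rgb [170. 175. 176.]
px 205.0 209.0 n 7888 rect mm [512.8   4.4] [ 99.6 100.1] ang 24.9 z [26. 33. 35.] rgb [152. 151. 153.]
px 60.0 219.0 n 1671 rect mm [431.3 -27.7] [23.6 60.5] ang 4.1 z [29. 33. 34.] rgb [204. 204. 205.]
```

View pics/w3.png

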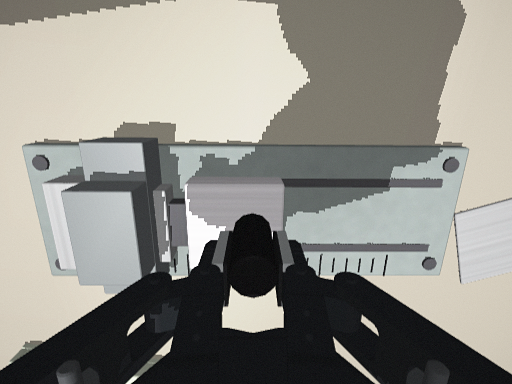

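The print is against the anvil at (105,235), square, with the face touching it, and the push is only about 3 mm so far. I'll go a little further and hold.

```bash
python3 -m jog '[-0.04,-0.003,0,0,0,0,-1, -0.03,-0.003,0,0,0,0,-1, 0,0,0,0,0,0,-1, 0,0,0,0,0,0,-1, 0,0,0,0,0,0,-1, 0,0,0,0,0,0,-1, 0,0,0,0,0,0,-1, 0,0,0,0,0,0,-1, 0,0,0,0,0,0,-1, 0,0,0,0,0,0,-1, 0,0,0,0,0,0,-1, 0,0,0,0,0,0,-1]'
```

```text
t: 17.2
tool_pos: [0.5443, -0.0203, 0.055]
tcp_rot: [0.005, 0.676, 0.737, 0.005]
force: [11.4, 1.0, -0.8]
grip_width: 0.0225
grip_force: 59.8
```

```bash
python3 -m jog '[0.2,0.016,0,0,0,0,-1, 0.25,0.02,0,0,0,0,-1, 0.25,0.02,0,0,0,0,-1, 0.25,0.02,0,0,0,0,-1, 0.25,0.02,0,0,0,0,-1, 0.15,0.012,0,0,0,0,-1, 0,0,0,0,0,0,-1, 0,0,0,0,0,0,1, 0,0,0,0,0,0,1, 0,0,0,0,0,0,1, 0,0,0.9,0,0,0,1, 0,0,0.9,0,0,0,1]';python3 -c "
from h import *
st()
w=camera('wrist');blobs(w,.055,.085,(.4,.51,-.15,.1),100);blobs(w,.022,.036,(.4,.72,-.15,.1),100)
blobs(camera('top'),.022,.06,(.35,.5,.18,.45),50)"
```

```text
t: 18.7
tool_pos: [0.6042, -0.0156, 0.1437]
tcp_rot: [-0.001, 0.676, 0.737, -0.001]
force: [0.1, 0.8, 0.4]
grip_width: 0.0855
grip_force: 0.0
t 18.7 pos [ 0.6042 -0.0156  0.1437] q [-0.001  0.676  0.737 -0.001] F [0.1 0.8 0.4] w 0.0855 gf 0.0 yawy 4.98 j7 [-0.06  0.77  0.01  1.71 -0.01  0.66  0.05]
px 92.0 190.0 n 2935 rect mm [467.2 -19.8] [37.6 56.6] ang 4.1 z [58. 61. 63.] rgb [129. 134. 135.]
px 126.0 175.0 n 732 rect mm [482.6 -12.6] [ 33.1 104.7] ang 23.9 z [23. 30. 36.] rgb [43. 44. 45.]
px 63.0 185.0 n 726 rect mm [425.8 -27.8] [61.  17.6] ang 87.9 z [32. 33. 35.] rgb [164. 165. 165.]
px 227.0 184.0 n 3942 rect mm [581.3 -16.1] [85.1 60.4] ang 4.6 z [28. 33. 35.] rgb [179. 177. 180.]
px 152.0 248.0 n 312 rect mm [419.7 370.7] [83.3 47.5] ang 10.4 z [23. 42. 55.] rgb [114. 115. 114.]
```

```bash
python3 -m jog '[-0.911,-0.033,0,0,0,-0.0027,1, -0.911,-0.033,0,0,0,0,1, -0.911,-0.033,0,0,0,0,1, 0,0,0,0,0,0,1, 0,0,-0.8,0,0,0,1, 0,0,-0.7,0,0,0,1, 0,0,-0.5,0,0,0,1, 0,0,0,0,0,0,-1, 0,0,0,0,0,0,-1, 0,0,0,0,0,0,-1, 0,0,0,0,0,0,-1, 0,0,0,0,0,0,-1]';python3 -m jog '[0,0,0.8,0,0,0,-1, 0,0,0.8,0,0,0,-1, -0.12,-0.8275,0.6,0,0,-0.0064,-1, -0.12,-0.8275,0,0,0,-0.0064,-1, -0.12,-0.8275,0,0,0,-0.0064,-1, -0.12,-0.8275,0,0,0,-0.0064,-1, -0.12,-0.8275,0,0,0,-0.0064,-1, -0.12,-0.8275,0,0,0,-0.0064,-1, -0.12,-0.8275,0,0,0,-0.0064,-1, -0.12,-0.8275,0,0,0,-0.0064,-1, 0,0,0,0,0,0,-1]';python3 -c "
from h import *
st()"
```

```text
t: 20.3
tool_pos: [0.4687, -0.0206, 0.0444]
tcp_rot: [0.001, 0.679, 0.734, 0.001]
force: [-1.3, -0.5, 6.9]
grip_width: 0.0349
grip_force: 60.9
t: 21.68
tool_pos: [0.4182, -0.3562, 0.1538]
tcp_rot: [0.001, 0.738, 0.675, -0.001]
force: [0.1, 0.7, -0.6]
grip_width: 0.0349
grip_force: 60.7
t 21.68 pos [ 0.4182 -0.3562  0.1538] q [ 0.001  0.738  0.675 -0.001] F [ 0.1  0.7 -0.6] w 0.0349 gf 60.7 yawy -5.12 j7 [ 0.65  0.7  -0.05  1.88  0.07  0.57  0.46]
```

```bash
python3 -m jog '[0,0.08,-0.8,0,0,0,-1, 0,0,-0.8,0,0,0,-1, 0,0,-0.4,0,0,0,-1, 0,0,-0.2,0,0,0,-1, 0,0,-0.1,0,0,0,-1, 0,0,-0.02,0,0,0,-1, 0,0,0,0,0,0,-1, 0,0,0,0,0,0,1, 0,0,0,0,0,0,1, 0,0,0,0,0,0,1, 0,0,0.9,0,0,0,1, 0,0,0.9,0,0,0,1]';python3 -c "
from h import *
st()
w=camera('wrist');blobs(w,.026,.085,(.34,.5,-.45,-.16),100);
w=camera('side');blobs(w,.03,.085,(.34,.5,-.45,.45),30);
w=camera('top');blobs(w,.022,.1,(.34,.6,.18,.45),50)"
```

```text
t: 23.18
tool_pos: [0.4196, -0.3472, 0.128]
tcp_rot: [-0.001, 0.736, 0.677, -0.0]
force: [0.9, -0.2, -0.4]
grip_width: 0.0856
grip_force: 0.0
t 23.18 pos [ 0.4196 -0.3472  0.128 ] q [-0.001  0.736  0.677 -0.   ] F [ 0.9 -0.2 -0.4] w 0.0856 gf 0.0 yawy -4.72 j7 [ 0.64  0.74 -0.05  1.91  0.07  0.5   0.45]
px 253.0 191.0 n 4536 rect mm [ 420.5 -346.8] [100.   36.1] ang 85.3 z [31. 54. 55.] rgb [101. 105. 106.]
px 210.0 329.0 n 655 rect mm [ 419.5 -349.7] [102.5  35.9] ang 85.5 z [32. 53. 58.] rgb [101. 105. 102.]
px 172.0 213.0 n 302 rect mm [537.6 307.6] [46.6 83.8] ang 0.8 z [23. 42. 55.] rgb [ 60.  83. 149.]
px 133.0 221.0 n 155 rect mm [513.6 444.4] [58.2 44.7] ang 44.2 z [23. 37. 53.] rgb [103.  65. 124.]
px 152.0 249.0 n 310 rect mm [420.1 370.5] [84.1 47. ] ang 10.1 z [23. 42. 54.] rgb [113. 115. 114.]
```

```bash
python3 -m jog '[0.2,0.9,0.5,0,0,0.0365,1, 0.2,0.9,0.5,0,0,0.0365,1, 0.2,0.9,0,0,0,0.0365,1, 0.2,0.9,0,0,0,0.0365,1, 0.2,0.9,0,0,0,0.0365,1, 0.2,0.9,0,0,0,0.0365,1, 0.2,0.9,0,0,0,0.0365,1, 0.2,0.9,0,0,0,0.0365,1]'; python3 -m jog '[-0.2,0.9,0,0,0,0.0365,1, -0.2,0.9,0,0,0,0.0365,1, -0.2,0.9,0,0,0,0.0365,1, -0.2,0.9,0,0,0,0.0365,1, -0.2,0.9,0,0,0,0.0365,1, -0.2,0.9,0,0,0,0.0365,1, -0.2,0.9,0,0,0,0.0365,1, -0.2,0.9,0,0,0,0.0365,1, 0,0,0,0,0,0,1]';python3 -c "
from h import *
st()
w=camera('wrist');blobs(w,.012,.085,(.3,.5,.18,.5),300)"
```

```text
t: 24.32
tool_pos: [0.4995, 0.0139, 0.1763]
tcp_rot: [-0.001, 0.358, 0.934, -0.0]
force: [0.2, 0.9, -0.5]
grip_width: 0.0856
grip_force: 0.0
t: 25.45
tool_pos: [0.4172, 0.3771, 0.1764]
tcp_rot: [-0.001, -0.094, 0.996, 0.002]
force: [-0.8, -0.8, -1.0]
grip_width: 0.0857
grip_force: 0.0
t 25.45 pos [0.4172 0.3771 0.1764] q [-0.001 -0.094  0.996  0.002] F [-0.8 -0.8 -1. ] w 0.0857 gf 0.0 yawy 100.8 j7 [-0.56  0.71 -0.44  1.81  0.42  0.72  0.54]
px 248.0 179.0 n 3249 rect mm [420.1 374.4] [84.5 45.9] ang 11.0 z [20. 39. 50.] rgb [91. 94. 96.]
px 297.0 251.0 n 608 rect mm [488.5 444.9] [22.9 46.2] ang 0.2 z [14. 21. 45.] rgb [50. 22. 69.]
```

```bash
python3 -m jog '[0.06,-0.08,-0.9,0,0,0,1, 0,0,-0.9,0,0,0,1, 0,0,-0.7,0,0,0,1, 0,0,-0.45,0,0,0,1, 0,0,0,0,0,0,1, 0,0,0,0,0,0,-1, 0,0,0,0,0,0,-1, 0,0,0,0,0,0,-1, 0,0,0,0,0,0,-1, 0,0,0,0,0,0,-1, 0,0,0,0,0,0,-1]';python3 -c "
from h import *
st()"
```

```text
t: 26.88
tool_pos: [0.4238, 0.3695, 0.0314]
tcp_rot: [0.001, -0.091, 0.996, 0.001]
force: [0.0, 0.7, 6.1]
grip_width: 0.0445
grip_force: 62.7
t 26.88 pos [0.4238 0.3695 0.0314] q [ 0.001 -0.091  0.996  0.001] F [0.  0.7 6.1] w 0.0445 gf 62.7 yawy 100.39 j7 [-0.64  0.92 -0.27  1.88  0.57  0.41  0.41]
```

```bash
python3 -m jog '[0,0,0.9,0,0,0,-1, 0,0,0.9,0,0,0,-1, 0.105,-0.797,0.3,0,0,-0.0533,-1, 0.105,-0.797,0,0,0,-0.0533,-1, 0.105,-0.797,0,0,0,-0.0533,-1, 0.105,-0.797,0,0,0,-0.0533,-1, 0.105,-0.797,0,0,0,-0.0533,-1, 0.105,-0.797,0,0,0,-0.0533,-1, 0.105,-0.797,0,0,0,-0.0533,-1, 0.105,-0.797,0,0,0,-0.0533,-1, 0.105,-0.797,0,0,0,-0.0533,-1, 0.105,-0.797,0,0,0,-0.0533,-1]';python3 -m jog '[0,0,0,0,0,0,-1]';python3 -c "
from h import *
st()
w=camera('wrist');cv2.imwrite('pics/w4.png',w['pixels'][:,:,::-1]);blobs(w,.022,.045,(.4,.72,-.15,.1),100)"
```

```text
t: 28.38
tool_pos: [0.4756, -0.0313, 0.1354]
tcp_rot: [0.0, 0.681, 0.732, 0.0]
force: [0.5, -0.3, -2.1]
grip_width: 0.0448
grip_force: 62.2
t: 28.5
tool_pos: [0.4756, -0.0341, 0.1353]
tcp_rot: [0.001, 0.682, 0.731, -0.001]
force: [-0.5, 1.7, -1.7]
grip_width: 0.0446
grip_force: 62.2
t 28.5 pos [ 0.4756 -0.0341  0.1353] q [ 0.001  0.682  0.731 -0.001] F [-0.5  1.7 -1.7] w 0.0446 gf 62.2 yawy 4.02 j7 [-0.    0.67 -0.04  2.1   0.07  0.38 -0.03]
px 203.0 178.0 n 1400 rect mm [434.6 -27.5] [29.8 59.8] ang 4.0 z [32. 33. 34.] rgb [202. 203. 204.]
px 367.0 179.0 n 4935 rect mm [581.  -15.5] [85.5 59.5] ang 4.0 z [27. 33. 39.] rgb [176. 174. 177.]
```

View pics/w4.png

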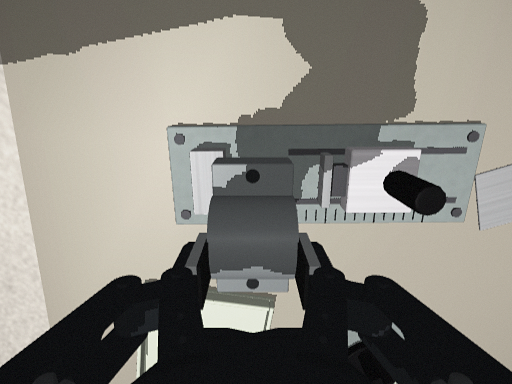

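The pillow block is held square at (252,230), above the gap. Lowering it.

```bash
python3 -m jog '[0.03,0.08,-0.7,0,0,0.0026,-1, 0,0,-0.6,0,0,0,-1, 0,0,-0.35,0,0,0,-1, 0,0,-0.18,0,0,0,-1, 0,0,0,0,0,0,-1]'; python3 -m jog '[0,0,0,0,0,0,1, 0,0,0,0,0,0,1, 0,0,0,0,0,0,1, 0,0,0.7,0,0,0,1, 0,0,0.8,0,0,0,1, 0,0,0.8,0,0,0,1, 0,0,0,0,0,0,1]';python3 -c "
from h import *
st()
w=camera('wrist');blobs(w,.037,.085,(.4,.55,-.15,.1),100);blobs(w,.029,.036,(.4,.55,-.15,.1),100)"
```

```text
t: 29.18
tool_pos: [0.4771, -0.0249, 0.0436]
tcp_rot: [-0.0, 0.675, 0.738, 0.0]
force: [0.8, -0.5, -1.5]
grip_width: 0.0447
grip_force: 63.3
t: 30.05
tool_pos: [0.4789, -0.0261, 0.1609]
tcp_rot: [0.002, 0.676, 0.737, 0.002]
force: [0.4, -0.2, 0.8]
grip_width: 0.0852
grip_force: 0.0
t 30.05 pos [ 0.4789 -0.0261  0.1609] q [0.002 0.676 0.737 0.002] F [ 0.4 -0.2  0.8] w 0.0852 gf 0.0 yawy 4.9 j7 [-0.01  0.62 -0.05  2.08  0.07  0.44 -0.03]
px 250.0 182.0 n 2405 rect mm [476.9 -19.5] [46.  44.8] ang 4.7 z [45. 58. 62.] rgb [104. 108. 109.]
px 250.0 148.0 n 937 rect mm [474.   11.5] [45.6 18.5] ang 5.0 z [32. 33. 35.] rgb [66. 69. 70.]
px 208.0 183.0 n 1755 rect mm [434.7 -27.9] [30.3 60.5] ang 4.5 z [32. 33. 35.] rgb [175. 175. 176.]
px 315.0 183.0 n 396 rect mm [542.8 -18.9] [ 8.2 49.6] ang 4.7 z [31. 32. 34.] rgb [145. 146. 147.]
px 250.0 213.0 n 570 rect mm [479.9 -55.1] [45.9 14.5] ang 5.1 z [32. 33. 35.] rgb [128. 133. 134.]
```

```bash
python3 -m jog '[0.833,0.07,0,0,0,-0.001,1, 0.833,0.07,0,0,0,-0.001,1, 0.833,0.07,0,0,0,0,1, 0,0,0,0,0,0,1, 0,0,-0.9,0,0,0,1, 0,0,-0.9,0,0,0,1, 0,0,-0.3,0,0,0,1, 0,0,0,0,0,0,-1, 0,0,0,0,0,0,-1, 0,0,0,0,0,0,-1, 0,0,0,0,0,0,-1, 0,0,0,0,0,0,-1]'; python3 -m jog '[-0.15,-0.012,0,0,0,0,-1, -0.15,-0.012,0,0,0,0,-1, -0.15,-0.012,0,0,0,0,-1, -0.15,-0.012,0,0,0,0,-1, -0.1,-0.008,0,0,0,0,-1, -0.1,-0.008,0,0,0,0,-1, -0.07,-0.006,0,0,0,0,-1, -0.05,-0.004,0,0,0,0,-1, -0.05,-0.004,0,0,0,0,-1, 0,0,0,0,0,0,-1, 0,0,0,0,0,0,-1]'
```

```text
t: 31.6
tool_pos: [0.6033, -0.0155, 0.0549]
tcp_rot: [0.001, 0.678, 0.735, 0.001]
force: [0.8, 0.2, 6.9]
grip_width: 0.0227
grip_force: 58.5
t: 32.98
tool_pos: [0.5591, -0.019, 0.055]
tcp_rot: [0.004, 0.678, 0.735, 0.004]
force: [8.3, -0.1, 0.9]
grip_width: 0.0226
grip_force: 59.6
```

```bash
python3 -m jog '[-0.04,-0.003,0,0,0,0,-1, -0.04,-0.003,0,0,0,0,-1, -0.04,-0.003,0,0,0,0,-1, 0,0,0,0,0,0,-1, 0,0,0,0,0,0,-1, 0,0,0,0,0,0,-1, 0,0,0,0,0,0,-1, 0,0,0,0,0,0,-1, 0,0,0,0,0,0,-1, 0,0,0,0,0,0,-1, 0,0,0,0,0,0,-1, 0,0,0,0,0,0,-1]';python3 -c "
from h import *
w=camera('wrist');blobs(w,.037,.07,(.4,.51,-.15,.1),100)"
```

```text
t: 34.48
tool_pos: [0.5543, -0.0194, 0.055]
tcp_rot: [0.005, 0.678, 0.735, 0.005]
force: [9.8, 0.0, -1.4]
grip_width: 0.0226
grip_force: 59.7
px 108.0 230.0 n 7463 rect mm [472.4 -20.7] [47.6 47.9] ang 4.4 z [41. 57. 62.] rgb [132. 136. 138.]
```

```bash
python3 -m jog '[-0.04,-0.003,0,0,0,0,-1, 0,0,0,0,0,0,-1, 0,0,0,0,0,0,-1, 0,0,0,0,0,0,-1, 0,0,0,0,0,0,-1, 0,0,0,0,0,0,-1, 0,0,0,0,0,0,-1, 0,0,0,0,0,0,-1, 0,0,0,0,0,0,-1, 0,0,0,0,0,0,-1]'; python3 -m jog '[0.15,0.012,0,0,0,0,-1, 0.2,0.016,0,0,0,0,-1, 0.25,0.02,0,0,0,0,-1, 0.25,0.02,0,0,0,0,-1, 0.2,0.016,0,0,0,0,-1, 0.1,0.008,0,0,0,0,-1, 0,0,0,0,0,0,-1, 0,0,0,0,0,0,1, 0,0,0,0,0,0,1, 0,0,0,0,0,0,1, 0,0,0.9,0,0,0,1, 0,0,0.9,0,0,0,1]';python3 -c "
from h import *
st()
w=camera('wrist');blobs(w,.037,.07,(.4,.51,-.15,.1),100);blobs(w,.055,.095,(.53,.67,-.15,.1),100)"
```

```text
t: 35.78
tool_pos: [0.5528, -0.0195, 0.0551]
tcp_rot: [0.005, 0.678, 0.735, 0.005]
force: [10.4, 0.3, -1.7]
grip_width: 0.0223
grip_force: 59.7
t: 37.28
tool_pos: [0.6025, -0.0154, 0.1437]
tcp_rot: [-0.001, 0.678, 0.735, -0.001]
force: [0.1, -0.6, -0.1]
grip_width: 0.0855
grip_force: 0.0
t 37.27 pos [ 0.6025 -0.0154  0.1437] q [-0.001  0.678  0.735 -0.001] F [ 0.1 -0.6 -0.1] w 0.0855 gf 0.0 yawy 4.57 j7 [-0.02  0.77 -0.05  1.72  0.06  0.66 -0.03]
px 105.0 188.0 n 3225 rect mm [472.6 -20.8] [47.5 47.1] ang 4.3 z [42. 57. 62.] rgb [ 98. 102. 103.]
px 251.0 204.0 n 947 rect mm [601.7 -14.1] [23.3 22.6] ang 47.5 z [61. 87. 88.] rgb [23. 23. 24.]
```

```bash
python3 -m jog '[-0.863,-0.043,0,0,0,0,1, -0.863,-0.043,0,0,0,0,1, -0.863,-0.043,0,0,0,0,1, 0,0,0,0,0,0,1, 0,0,-0.8,0,0,0,1, 0,0,-0.7,0,0,0,1, 0,0,-0.5,0,0,0,1, 0,0,0,0,0,0,-1, 0,0,0,0,0,0,-1, 0,0,0,0,0,0,-1, 0,0,0,0,0,0,-1, 0,0,0,0,0,0,-1]';python3 -m jog '[0,0,0.8,0,0,0,-1, 0,0,0.8,0,0,0,-1, -0.175,-0.84,0.4,0,0,-0.0102,-1, -0.175,-0.84,0,0,0,-0.0102,-1, -0.175,-0.84,0,0,0,-0.0102,-1, -0.175,-0.84,0,0,0,-0.0102,-1, -0.175,-0.84,0,0,0,-0.0102,-1, 0,0,0,0,0,0,-1, 0,0,0,0,0,0,-1]';python3 -c "
from h import *
st()"
```

```text
t: 38.83
tool_pos: [0.4744, -0.0219, 0.0444]
tcp_rot: [0.001, 0.678, 0.735, 0.001]
force: [0.1, -0.0, 7.5]
grip_width: 0.0445
grip_force: 62.6
t: 39.95
tool_pos: [0.4298, -0.2313, 0.1435]
tcp_rot: [-0.0, 0.735, 0.678, 0.0]
force: [0.4, 0.1, -0.8]
grip_width: 0.0445
grip_force: 62.3
t 39.95 pos [ 0.4298 -0.2313  0.1435] q [-0.     0.735  0.678  0.   ] F [ 0.4  0.1 -0.8] w 0.0445 gf 62.3 yawy -4.6 j7 [ 0.45  0.66 -0.08  2.06  0.12  0.43  0.2 ]
```

```bash
python3 -m jog '[0,0,-0.8,0,0,0,-1, 0,0,-0.7,0,0,0,-1, 0,0,-0.4,0,0,0,-1, 0,0,-0.15,0,0,0,-1, 0,0,-0.08,0,0,0,-1, 0,0,0,0,0,0,-1, 0,0,0,0,0,0,1, 0,0,0,0,0,0,1, 0,0,0,0,0,0,1, 0,0,0.9,0,0,0,1, 0,0,0.9,0,0,0,1, 0,0,0.9,0,0,0,1]';python3 -m jog '[0.9,-0.1,0,0,0,0,1, 0.9,-0.1,0,0,0,0,1, 0.9,-0.1,0,0,0,0,1, 0,0,0.9,0,0,0,1, 0,0,0,0,0,0,1]';python3 -c "
from h import *
st()
w=camera('side');blobs(w,.03,.085,(.34,.5,-.45,.45),30);
w=camera('wrist');cv2.imwrite('pics/w5.png',w['pixels'][:,:,::-1]);np.savez('w5.npz',**w)
blobs(w,.045,.09,(.56,.72,-.35,-.14),30);blobs(w,.01,.024,(.54,.72,-.35,-.14),300)"
```

```text
t: 41.45
tool_pos: [0.4294, -0.2318, 0.1732]
tcp_rot: [-0.0, 0.735, 0.678, -0.0]
force: [1.1, -0.5, -0.5]
grip_width: 0.0857
grip_force: 0.0
t: 42.08
tool_pos: [0.5671, -0.2476, 0.2194]
tcp_rot: [0.003, 0.735, 0.678, 0.001]
force: [-0.6, 0.0, -0.6]
grip_width: 0.0855
grip_force: 0.0
t 42.08 pos [ 0.5671 -0.2476  0.2194] q [0.003 0.735 0.678 0.001] F [-0.6  0.  -0.6] w 0.0855 gf 0.0 yawy -4.62 j7 [ 0.39  0.69 -0.1   1.61  0.08  0.84  0.18]
px 195.0 231.0 n 178 rect mm [433.6 -30.2] [30.2 65.4] ang 4.1 z [31. 34. 38.] rgb [116. 116. 114.]
px 205.0 287.0 n 367 rect mm [ 429.6 -228.3] [66.6 46.3] ang 87.4 z [32. 50. 57.] rgb [106. 109. 107.]
px 210.0 329.0 n 650 rect mm [ 419.6 -348.7] [101.7  35.8] ang 85.4 z [32. 53. 58.] rgb [101. 105. 102.]
px 308.0 167.0 n 736 rect mm [ 628.8 -239.8] [14.  60.1] ang 32.3 z [58. 64. 66.] rgb [39. 39. 38.]
px 301.0 156.0 n 5834 rect mm [ 629. -240.] [130.4 130.5] ang 85.2 z [18. 19. 21.] rgb [116. 123. 120.]
```

View pics/w5.png

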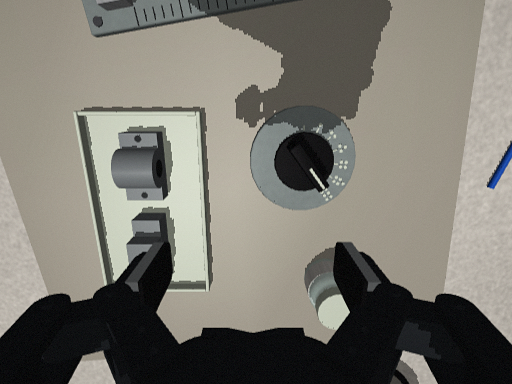

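Both prints stand in the tray at (140,165) and (150,235). The dial is at (303,158), with the white pointer line at (317,180), towards the high numbers. I'll enlarge it and measure the dot angles.

```bash
python3 - <<'E'
from h import *
w=dict(np.load("w5.npz"));im=w["pixels"]
A=cv2.resize(im[95:220,240:365,::-1],None,fx=4.6,fy=4.6,interpolation=cv2.INTER_CUBIC);cv2.imwrite("pics/d1.png",A)
c=np.array([.629,-.240])
g=im.min(2)
n,L,S,C=cv2.connectedComponentsWithStats((g>150).astype(np.uint8))
for i in range(1,n):
    if not(240<C[i][0]<365 and 95<C[i][1]<220) or S[i,4]>60: continue
    p=ray(w,C[i],.020);r=p[:2]-c
    print(C[i].round(1),S[i,4],"r",round(np.hypot(*r)*1000,1),"ang",round(np.degrees(np.arctan2(r[1],r[0])),1))
E
```

```text
[261.1 106.8] 22 r 82.7 ang 124.4
[274. 111.] 1 r 70.1 ang 117.1
[341. 117.] 1 r 67.7 ang 46.6
[320.  125.8] 4 r 46.5 ang 62.2
[317.1 130. ] 8 r 40.7 ang 63.4
[331.3 132.3] 10 r 47.7 ang 42.6
[334.3 135.6] 9 r 47.9 ang 36.0
[329.  137.5] 6 r 41.8 ang 39.2
[339.4 145.8] 12 r 47.6 ang 19.0
[344.9 146.9] 8 r 53.4 ang 14.7
[340.7 150.7] 10 r 47.5 ang 11.3
[334.2 150.3] 6 r 40.0 ang 15.0
[341.1 161.8] 10 r 47.5 ang -5.5
[345.8 161.8] 11 r 53.4 ang -5.4
[335.5 163.5] 8 r 40.9 ang -8.6
[339.9 166.7] 9 r 47.1 ang -13.0
[345.  166.8] 10 r 53.4 ang -12.2
[330.2 176.5] 6 r 40.5 ang -33.3
[336. 177.] 9 r 47.4 ang -29.7
[340. 179.] 9 r 53.2 ang -29.8
[333.5 181. ] 8 r 47.5 ang -36.7
[337.3 183.1] 9 r 53.3 ang -36.3
[342.8 183.5] 8 r 59.5 ang -33.3
[321.8 192.1] 8 r 47.9 ang -61.1
[328.  192.5] 10 r 53.1 ang -54.2
[324.  195.3] 7 r 53.2 ang -60.8
[330.3 196.1] 9 r 59.0 ang -54.7
[326.3 199.1] 9 r 59.4 ang -60.8
[297. 211.] 1 r 65.8 ang -98.1
[302. 211.] 1 r 65.7 ang -92.4
[308. 211.] 1 r 66.5 ang -85.7
[294. 215.] 1 r 71.7 ang -100.8
[294.  217.5] 2 r 75.1 ang -100.4
[290. 219.] 1 r 77.9 ang -104.0
[298. 218.] 1 r 75.5 ang -96.3
[308. 219.] 1 r 77.7 ang -86.5
```

View pics/d1.png

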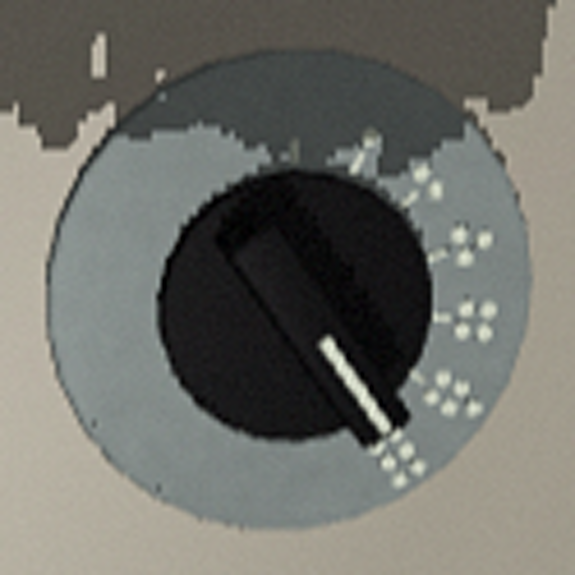

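Dot groups by angle about the dial centre: 1 at 63°, 2 at 39°, 3 at 15°, 4 at -9°, 5 at -33° and 6 at -58°. The pointer is at -57.6°, so it stands on 6. Two prints means +96.3° (counter-clockwise).

```bash
python3 -m jog '[0.31,0.033,0,0,0,0.0512,1, 0.31,0.033,0,0,0,0.0512,1, 0.31,0.033,0,0,0,0.0512,1, 0.3,0.033,0,0,0,0.0512,1, 0,0,0,0,0,0,1, 0,0,-0.7,0,0,0,1, 0,0,-0.7,0,0,0,1, 0,0,-0.7,0,0,0,1]';python3 -c "
from h import *
st()
w=camera('wrist');blobs(w,.045,.09,(.56,.72,-.35,-.14),30)"
```

```text
t: 43.18
tool_pos: [0.6246, -0.2406, 0.1104]
tcp_rot: [-0.001, 0.485, 0.875, -0.001]
force: [0.0, -0.5, -0.2]
grip_width: 0.0855
grip_force: 0.0
t 43.17 pos [ 0.6246 -0.2406  0.1104] q [-0.001  0.485  0.875 -0.001] F [ 0.  -0.5 -0.2] w 0.0855 gf 0.0 yawy 32.03 j7 [ 0.43  0.9  -0.25  1.51  0.28  0.77  0.62]
px 258.0 213.0 n 1544 rect mm [ 629.1 -239.7] [14.  60.6] ang 32.5 z [59. 64. 65.] rgb [34. 34. 33.]
```

```bash
python3 -m jog '[0.08,0,-0.7,0,0,0,1, 0,0,-0.5,0,0,0,1, 0,0,-0.24,0,0,0,1, 0,0,0,0,0,0,1, 0,0,0,0,0,0,-1, 0,0,0,0,0,0,-1, 0,0,0,0,0,0,-1, 0,0,0,0,0,0,-1, 0,0,0,0,0,0,-1, 0,0,0,0,0,0,-1]';python3 -m jog '[0,0,0,0,0,0.03,-1, 0,0,0,0,0,0.05,-1, 0,0,0,0,0,0.05,-1, 0,0,0,0,0,0.05,-1, 0,0,0,0,0,0.05,-1, 0,0,0,0,0,0.05,-1, 0,0,0,0,0,0,-1]';python3 -c "
from h import *
st()"
```

```text
t: 44.48
tool_pos: [0.6294, -0.241, 0.0404]
tcp_rot: [-0.0, 0.483, 0.876, -0.001]
force: [-2.6, -0.9, 5.9]
grip_width: 0.0131
grip_force: 59.5
t: 45.35
tool_pos: [0.6298, -0.2404, 0.0404]
tcp_rot: [-0.0, 0.064, 0.998, 0.0]
force: [-3.2, 0.6, 5.6]
grip_width: 0.0129
grip_force: 59.6
t 45.35 pos [ 0.6298 -0.2404  0.0404] q [-0.     0.064  0.998  0.   ] F [-3.2  0.6  5.6] w 0.0129 gf 59.6 yawy 82.65 j7 [ 0.52  1.03 -0.45  1.51  0.58  0.74  1.27]
```

```bash
python3 -m jog '[0,0,0,0,0,0.051,-1, 0,0,0,0,0,0.051,-1, 0,0,0,0,0,0.051,-1, 0,0,0,0,0,0.051,-1, 0,0,0,0,0,0.051,-1, 0,0,0,0,0,0,-1, 0,0,0,0,0,0,-1]';python3 -c "
from h import *
st()"
```

```text
t: 46.22
tool_pos: [0.6295, -0.2398, 0.0404]
tcp_rot: [-0.001, -0.33, 0.944, 0.001]
force: [-2.6, 1.5, 5.2]
grip_width: 0.013
grip_force: 59.8
t 46.23 pos [ 0.6295 -0.2398  0.0404] q [-0.001 -0.33   0.944  0.001] F [-2.6  1.5  5.2] w 0.013 gf 59.8 yawy 128.54 j7 [ 0.61  1.07 -0.64  1.51  0.78  0.84  1.92]
```

Now at 128.5°. I'll release, rise and verify.

```bash
python3 -m jog '[0,0,0,0,0,0,1, 0,0,0,0,0,0,1, 0,0,0,0,0,0,1, 0,0,0.9,0,0,0,1, 0,0,0.9,0,0,0,1, 0,0,0.7,0,0,0,1, 0,0,0,0,0,0,1]';python3 -c "
from h import *
st()
w=camera('wrist');A=cv2.resize(w['pixels'][:,:,::-1],None,fx=1.2,fy=1.2);cv2.imwrite('pics/w6.png',A);blobs(w,.045,.09,(.56,.72,-.35,-.14),30)"
```

```text
t: 47.1
tool_pos: [0.6326, -0.2403, 0.1682]
tcp_rot: [0.003, -0.33, 0.944, -0.002]
force: [0.1, -0.3, -0.1]
grip_width: 0.0852
grip_force: 0.0
t 47.1 pos [ 0.6326 -0.2403  0.1682] q [ 0.003 -0.33   0.944 -0.002] F [ 0.1 -0.3 -0.1] w 0.0852 gf 0.0 yawy 128.52 j7 [ 0.65  0.91 -0.73  1.44  0.66  1.03  2.01]
px 256.0 186.0 n 968 rect mm [ 628.7 -239.7] [59.2 13.8] ang 39.0 z [62. 64. 66.] rgb [41. 41. 40.]
```

View pics/w6.png

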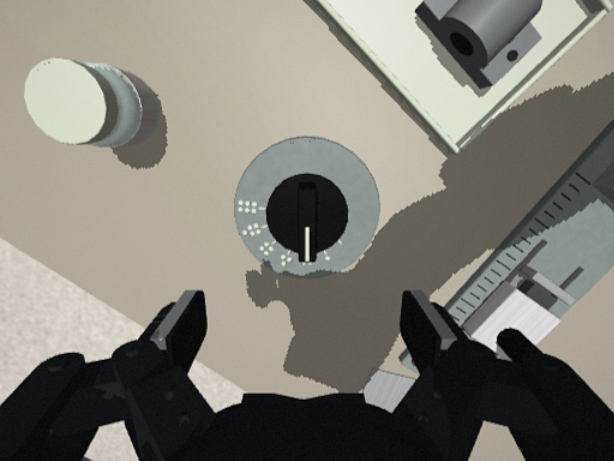

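The pointer at (307,245) is on the two-dot group, with the bar at 39.0°. Next I'll shut the jaws.

```bash
python3 -m jog '[-0.051,0.375,0,0,0,-0.0574,1, -0.051,0.375,0,0,0,-0.0574,1, -0.051,0.375,0,0,0,-0.0574,1, -0.051,0.375,0,0,0,-0.0574,1, -0.051,0.375,0,0,0,-0.0574,1, -0.051,0.375,0,0,0,-0.0574,1, -0.051,0.375,0,0,0,-0.0574,1, -0.051,0.375,0,0,0,-0.0574,1, -0.051,0.375,0,0,0,-0.0574,1, -0.051,0.375,0,0,0,-0.0574,1, -0.051,0.375,0,0,0,-0.0574,1, -0.051,0.375,0,0,0,-0.0574,1]';python3 -m jog '[0,0,0,0,0,0,1]';python3 -c "
from h import *
st()
w=camera('wrist');blobs(w,.05,.1,(.53,.67,-.15,.1),100)"
```

```text
t: 48.65
tool_pos: [0.5985, -0.015, 0.1633]
tcp_rot: [-0.001, 0.681, 0.733, -0.001]
force: [-0.1, 0.6, -0.2]
grip_width: 0.0854
grip_force: 0.0
t: 48.78
tool_pos: [0.5987, -0.0133, 0.1636]
tcp_rot: [-0.001, 0.676, 0.736, -0.001]
force: [-0.5, -1.5, -1.0]
grip_width: 0.0853
grip_force: 0.0
t 48.77 pos [ 0.5987 -0.0133  0.1636] q [-0.001  0.676  0.736 -0.001] F [-0.5 -1.5 -1. ] w 0.0853 gf 0.0 yawy 4.87 j7 [ 0.01  0.74 -0.12  1.71  0.12  0.7  -0.08]
px 256.0 199.0 n 821 rect mm [601.8 -13.8] [22.5 23.1] ang 76.7 z [57. 86. 88.] rgb [23. 23. 24.]
```

```bash
python3 -m jog '[0.06,-0.04,-0.9,0,0,0,1, 0,0,-0.9,0,0,0,1, 0,0,-0.37,0,0,0,1, 0,0,0,0,0,0,-1, 0,0,0,0,0,0,-1, 0,0,0,0,0,0,-1, 0,0,0,0,0,0,-1, 0,0,0,0,0,0,-1]';python3 -m jog '[-0.15,-0.012,0,0,0,0,-1, -0.2,-0.016,0,0,0,0,-1, -0.2,-0.016,0,0,0,0,-1, -0.2,-0.016,0,0,0,0,-1, -0.2,-0.016,0,0,0,0,-1, -0.2,-0.016,0,0,0,0,-1, -0.2,-0.016,0,0,0,0,-1, -0.15,-0.012,0,0,0,0,-1, -0.1,-0.008,0,0,0,0,-1, -0.06,-0.005,0,0,0,0,-1, -0.06,-0.005,0,0,0,0,-1, 0,0,0,0,0,0,-1]'
```

```text
t: 49.82
tool_pos: [0.6028, -0.0174, 0.0579]
tcp_rot: [0.0, 0.678, 0.735, 0.0]
force: [-2.8, 0.6, 6.1]
grip_width: 0.0223
grip_force: 58.4
t: 51.32
tool_pos: [0.5213, -0.0239, 0.0579]
tcp_rot: [0.003, 0.678, 0.735, 0.004]
force: [6.0, -0.6, 3.0]
grip_width: 0.0223
grip_force: 59.8
```

```bash
python3 -m jog '[-0.05,-0.004,0,0,0,0,-1, -0.05,-0.004,0,0,0,0,-1, -0.04,-0.003,0,0,0,0,-1, 0,0,0,0,0,0,-1]'; python3 -m jog '[-0.04,-0.003,0,0,0,0,-1, -0.03,-0.002,0,0,0,0,-1, 0,0,0,0,0,0,-1]'
```

```text
t: 51.82
tool_pos: [0.5146, -0.0244, 0.0579]
tcp_rot: [0.004, 0.678, 0.735, 0.004]
force: [6.5, 0.5, 2.6]
grip_width: 0.0229
grip_force: 59.8
t: 52.2
tool_pos: [0.5145, -0.0244, 0.058]
tcp_rot: [0.006, 0.678, 0.735, 0.006]
force: [12.4, -0.4, -3.2]
grip_width: 0.022
grip_force: 59.8
```

It hit the hard stop at 0.5145, which is where shut should be. Release and back away.

```bash
python3 -m jog '[0.05,0.004,0,0,0,0,-1, 0,0,0,0,0,0,1, 0,0,0,0,0,0,1, 0,0,0,0,0,0,1, 0,0,0.9,0,0,0,1, 0,0,0.9,0,0,0,1, 0,0,0.9,0,0,0,1, 0,0,0.9,0,0,0,1, 0,0,0,0,0,0,1, 0,0,0,0,0,0,1]';python3 - <<'E'
from h import *
st()
w=camera('wrist');blobs(w,.05,.1,(.45,.67,-.15,.1),100)
t=camera('top');s=camera('side')
blobs(t,.012,.2,(.3,.95,-.5,.45),40)
cv2.imwrite('pics/s9.png',cv2.resize(s["pixels"][110:384,110:360,::-1],None,fx=2.1,fy=2.1))
E
```

```text
t: 53.45
tool_pos: [0.5078, -0.0249, 0.2358]
tcp_rot: [-0.0, 0.678, 0.735, -0.001]
force: [-0.2, 0.1, -0.6]
grip_width: 0.0854
grip_force: 0.0
t 53.45 pos [ 0.5078 -0.0249  0.2358] q [-0.     0.678  0.735 -0.001] F [-0.2  0.1 -0.6] w 0.0854 gf 0.0 yawy 4.56 j7 [ 0.05  0.53 -0.14  1.91  0.11  0.71 -0.08]
px 259.0 175.0 n 462 rect mm [514.3 -21.2] [22.8 22.8] ang 79.9 z [57. 87. 88.] rgb [25. 25. 26.]
px 256.0 127.0 n 129 rect mm [850.8  14.5] [97.6 19.3] ang 20.8 z [13. 19. 25.] rgb [187. 163.  74.]
px 200.0 153.0 n 299 rect mm [739.1 205.8] [60.7 56.7] ang 21.0 z [ 26.  87. 136.] rgb [137. 119.  97.]
px 381.0 175.0 n 324 rect mm [ 654.5 -418.2] [58.1 54.1] ang 89.3 z [24. 78. 86.] rgb [162. 166. 152.]
px 151.0 180.0 n 314 rect mm [658.4 384.6] [84.7 45.4] ang 46.8 z [18. 37. 54.] rgb [198. 170.  55.]
px 329.0 186.0 n 1076 rect mm [ 628.2 -241.6] [129.9 129.7] ang 0.4 z [17. 23. 67.] rgb [109. 112. 108.]
px 258.0 231.0 n 266 rect mm [492.3   9.3] [197.9  29.8] ang 4.6 z [12. 15. 39.] rgb [126. 130. 127.]
px 172.0 213.0 n 356 rect mm [537.5 308. ] [47.3 85.4] ang 2.2 z [19. 36. 54.] rgb [ 61.  84. 151.]
px 134.0 221.0 n 186 rect mm [512.8 444.2] [57.2 46.2] ang 44.1 z [19. 29. 56.] rgb [105.  67. 125.]
px 355.0 243.0 n 339 rect mm [ 424.6 -292.2] [249.5 153.9] ang 86.5 z [14. 20. 27.] rgb [171. 173. 158.]
px 330.0 242.0 n 366 rect mm [ 433.6 -233.5] [92.  52.3] ang 84.4 z [23. 41. 59.] rgb [125. 128. 125.]
px 364.0 244.0 n 357 rect mm [ 423.2 -347.7] [100.4  47.7] ang 89.1 z [21. 51. 61.] rgb [133. 136. 133.]
```

View pics/s9.png

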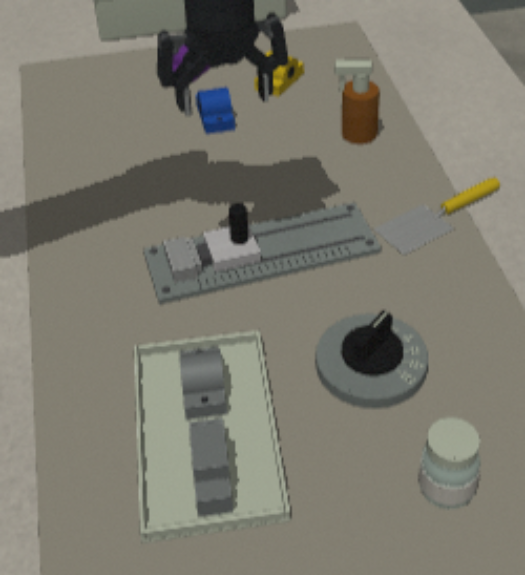

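The jaws are shut, with the carriage at (235,245) against the anvil. Both prints stand upright in the tray at (205,380) and (212,465). The dial is on 2, the bystanders haven't moved, and the gripper is clear. Handing in.

```bash
python3 -c "
from workcell import *
print(close_job())"
```

```text
the job is handed in; nothing more can be done
None
```

I checked both prints in the caliper (slide block, then pillow block) and stood them upright in the tray, set the tally dial to 2, shut the empty jaws and handed the job in; no verdict was shown.

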